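# Cold-plate trays: one home, the next one out

## Robot

A 6-joint arm with a two-finger parallel gripper is mounted at the origin on the work surface. World frame = base frame: x ahead of the robot, y to its left, z up, the work surface at z = 0. Lengths are in m, angles in rad, forces in N, time in s.
With the tool pointing down it reaches from about 0.275 to 0.85 m from the base axis. Payload 19 kg.
Tool frame: the origin (TCP) lies at the very end of the fingers, on their centre line; the grasp point (between the pads) lies 19 mm behind it (hold_point_z is the distance from the TCP to the grasp point, in m); z points along the fingers, y is the line along which they close (so a half turn about z gives the same grasp; the last joint's range is limited). The gripper opens to 85 mm and grips with 20 to 120 N. Pads are 22 mm wide; open, the fingers measure 114 mm over their backs; the gripper's body (76 mm by 85 mm) begins 54 mm behind the grasp point. The pads swing forward as they close: fully open they stand 13 mm farther back than shut.
Start: joints at [1.182, 0.15, 1.437, -0, 1.554, -0.134], TCP at [0.145, 0.556, 0.197] pointing down, gripper open.
Joint ranges: [-2.8, 2.8], [-0.68, 2.1], [0.12, 2.68], [-1.39, 4.53], [0.16, 2.79], [-2.81, 2.81]. Speed limits (rad/s): [1.89, 1.89, 2.22, 3.01, 3.01, 3.01].

## Interface

Orientations are given as a unit quaternion [w, x, y, z].
In Python, from cell import get_state, capture, get_calibration, job_done, trace, spot_point, hold_point_z gives the robot as it stands.
- The arm moves only by the tool servo_tool, never from a script. Its argument "increments" is a list of rows, each an object with "fingers": the gripper command: -1 is shut, 1 is fully open, values between are in proportion; "dp": the shift along the tool's x, y, z normalised to -1 to 1, where 1 is 0.1 m, a list of three; "twist": the turn, a rotation vector about the tool's x, y, z normalised to -1 to 1, where 1 is 180 degrees, a list of three. In form: [{"fingers": fingers, "dp": [tx, ty, tz], "twist": [rx, ry, rz]}, ...]. A call has 1 to 20 rows; each row is the pose to reach, as a shift and turn from the pose commanded when the call began, along the tool's axes at that moment, turning the shorter way round; what a row does not reach only later rows make up. A row lasts 1/8 s, in which the tool goes at most 62.5 mm and 10.7 degrees, less where a joint would pass 70% of its speed; a pose out of reach is approached as far as the arm can. A call with a number of a shift or a turn outside -1 to 1 is refused whole. A call with a gripper value outside its range is refused whole. The fingers move at their own pace and stop on an object; "grip_force" is the grip in N (left out, the last holds). Time passes only in rows, so rows that repeat a pose let the fingers close. It gives the time, the measured TCP pose, the force, the opening and the grip force at its end, in the units of the state.
- get_state(): the state, without advancing time (a new reading comes with each control period).
- capture(name): name is "scene" or "top" or "wrist"; returns the picture (384x512x3 uint8, red, green, blue); there is no depth.
- get_calibration(name): a dict with "mtx" (3x3 intrinsics, pixels), "k1" (the pictures are not rectified: a ray, as slopes to the right and down, at radius r is drawn at 1 + k1 r^2 times it, then the intrinsics apply), "eye" and "rotation" of the camera in the world. Camera axes: x right, y down, z forward; pixel columns grow to the right and rows downward; lengths in m; the calibration is good to about 2 mm. A picture is of the moment at which its call begins: read the wrist's pose just before it. get_calibration takes no time and is no camera call; for the wrist camera it gives the pose at the moment of the call.
- job_done(): hands the job in; it is judged then, once.
Trained networks look in the newest picture that a camera, given by its name, has taken for a name from the list of things; names that differ only in an ending like _2 or _b are one class to them, and where a whole thing is asked for, a point or a joint stands for the part that bears it (a point fixed in the world has none). Each returns a list of dicts, best first, with "confidence" (0 to 1); they miss things now and then, are a little off and sometimes report something else, mostly with a low value. They report only what shows in the picture. A call takes as long as a camera call. They do not tell look-alikes from the thing itself.
- trace(name, camera): "pixels" (384x512 bool, what is visible of it) and "extent" ([left, top, right, bottom] in pixels, round what is visible of it).
- spot_point(name, camera): "at" ([column, row] in pixels: a listed point, or the origin of a listed thing).
The state is a dict: "t": time; "q": joint angles; "qd": joint speeds; "tau": joint torques, N m; "position": TCP position; "tool_rot": TCP orientation; "wrist_force": force on the tool from outside, world axes, zero at the start; "torque": the same for the moment, N m; "finger_gap": finger opening in m; "gripper_force": force on a finger pad.
Only numpy, scipy, OpenCV 4.12 (cv2) and the standard library are available. Lean on these libraries where they do the work, as an engineer would, in place of code of your own. Each camera call takes 0.05 s, during which the arm holds its last target. There are 200 camera calls.

## Task

The cold plate has two sliding trays, both standing partly out. First push the tray that carries the blue cassette rack fully home; then hook a fingertip behind the front lip of the tray that carries the amber jar and draw it out to its stop. Nothing is picked up: do not touch or tip the jar or the rack, and leave everything else on the bench where it is.

Things in the scene. Friction and masses are not known exactly. Their poses are not given: they have to be found in the camera images.
- dock: White cold plate fixed to the bench, 300 x 300 mm, open on top and in front. Origin: middle of its front edge at bench level; x points to its back (away from the robot), y left, z up. Two lanes with middles at y = +70 (left) and -70 mm (right); white walls 52 mm high outside them, one 44 mm high between, a box 80 mm high behind (x over 250 mm). A home tray has its lip's mid-thickness at x = 0.
- tray_left (a joint): How far the black tray in the cold plate's left (+y) lane is drawn out (m): 0 home, 0.14 at the outer stop. Slides along the cold plate's -x, 1.5 N friction, light damping, no spring. Tray 116 mm wide, 228 mm long from its front lip back; floor 32 mm above the bench, sides 12 mm high. Behind the lip an empty bay 63 mm long, 104 mm wide, then a crossbar 10 mm high; the load stands behind it.
- tray_right (a joint): How far the black tray in the cold plate's right (-y) lane is drawn out (m): 0 home, 0.14 at the outer stop. Slides along the cold plate's -x, 1.5 N friction, light damping, no spring. Tray 116 mm wide, 228 mm long from its front lip back; floor 32 mm above the bench, sides 12 mm high. Behind the lip an empty bay 63 mm long, 104 mm wide, then a crossbar 10 mm high; the load stands behind it.
- lip_left: The aluminium lip standing up across the front end of the left tray: 116 mm wide (y), 6 mm thick (x), 30 mm high. Origin at the middle of its lower edge, 32 mm above the bench, level with the tray's floor; x points back into the tray (away from the robot), y to the left along the lip, z up. It moves with its tray.
- lip_right: The aluminium lip standing up across the front end of the right tray: 116 mm wide (y), 6 mm thick (x), 30 mm high. Origin at the middle of its lower edge, 32 mm above the bench, level with the tray's floor; x points back into the tray (away from the robot), y to the left along the lip, z up. It moves with its tray.
- jar: Amber glass jar with a white cap, 56 mm across, 68 mm high, about 0.2 kg, standing loose in one of the trays behind its crossbar, at least 70 mm behind that tray's lip. Origin at the centre of its underside, z up.
- cassettes: Blue rack 70 x 50 mm and 12 mm high, holding five upright cassettes (yellow, white, green) to a height of 40 mm, about 0.15 kg, standing loose in the other tray behind its crossbar, at least 70 mm behind that tray's lip. Origin at the centre of its underside, z up.
- reagent: Bystander: white plastic bottle with a red cap, 60 mm across, 140 mm high, to the right of the cold plate. Origin at the centre of its underside.
- beaker: Bystander: glass beaker, 64 mm across, 85 mm high, to the left of the cold plate. Origin at the centre of its underside.
- slidebox: Bystander: blue slide box 90 x 75 x 35 mm, on the bench to the left, nearer the robot. Origin at the centre of its underside.
- timer: Bystander: small white timer 45 x 65 x 20 mm lying to the left of the cold plate's front. Origin at the centre of its underside.
- brush: Bystander: wooden-handled brush 170 mm long, lying to the right of the cold plate's front. Origin about mid-length, on the bench.
- stain: Bystander: small amber bottle with a black cap, 48 mm across, 90 mm high, standing on the bench to the right, nearer the robot (not in a tray). Origin at the centre of its underside.
Not all that is in view belongs to the job. What is shaped like the jar but red is not meant.

How it is judged:
On the way, in this order (a step that is already met when the one before it is completed fails the run):
1. the tray with the cassette rack is pushed fully home, the jar's tray not yet drawn out (((y of jar in the frame of dock above 0 m and (value of joint tray_right below 0.006 m and value of joint tray_left below 0.09 m)) or (y of jar in the frame of dock below 0 m and (value of joint tray_left below 0.006 m and value of joint tray_right below 0.09 m)))), for 0.1 s.
2. the jar's tray is being drawn by its lip (((y of jar in the frame of dock above 0 m and (value of joint tray_left above 0.07 m and contact force between the fingers and lip_left above 0.3 N)) or (y of jar in the frame of dock below 0 m and (value of joint tray_right above 0.07 m and contact force between the fingers and lip_right above 0.3 N)))), for 0.05 s.
3. the jar's tray is out at its stop (((y of jar in the frame of dock above 0 m and value of joint tray_left above 0.133 m) or (y of jar in the frame of dock below 0 m and value of joint tray_right above 0.133 m))), for 0.2 s.
At the end, for the whole second after the job is handed in: The cassette rack's tray is home (within 6 mm), the jar's tray is out to its stop (within 7 mm of 140 mm), both trays are still, and the jar and the rack stand upright (within 0.15 rad), at rest on their own trays behind the lip (((y of jar in the frame of dock above 0 m and (value of joint tray_right below 0.006 m and value of joint tray_left above 0.133 m and velocity of joint tray_left between -0.01 and 0.01 m/s and velocity of joint tray_right between -0.01 and 0.01 m/s and (x of jar in the frame of lip_left between 0.06 and 0.23 m and y of jar in the frame of lip_left between -0.055 and 0.055 m and z of jar in the frame of lip_left between -0.008 and 0.012 m and angle between jar's own z axis and vertical below 0.15 rad and linear speed of jar below 0.02 m/s) and (x of cassettes in the frame of lip_right between 0.06 and 0.23 m and y of cassettes in the frame of lip_right between -0.055 and 0.055 m and z of cassettes in the frame of lip_right between -0.008 and 0.012 m and angle between cassettes's own z axis and vertical below 0.15 rad and linear speed of cassettes below 0.02 m/s))) or (y of jar in the frame of dock below 0 m and (value of joint tray_left below 0.006 m and value of joint tray_right above 0.133 m and velocity of joint tray_right between -0.01 and 0.01 m/s and velocity of joint tray_left between -0.01 and 0.01 m/s and (x of jar in the frame of lip_right between 0.06 and 0.23 m and y of jar in the frame of lip_right between -0.055 and 0.055 m and z of jar in the frame of lip_right between -0.008 and 0.012 m and angle between jar's own z axis and vertical below 0.15 rad and linear speed of jar below 0.02 m/s) and (x of cassettes in the frame of lip_left between 0.06 and 0.23 m and y of cassettes in the frame of lip_left between -0.055 and 0.055 m and z of cassettes in the frame of lip_left between -0.008 and 0.012 m and angle between cassettes's own z axis and vertical below 0.15 rad and linear speed of cassettes below 0.02 m/s))))); the robot touches nothing.
It fails at once if the robot touches the amber jar (more than 1 N) (contact force between any of the fingers, the arm and jar above 1 N).
It fails at once if the robot touches the cassette rack (more than 1 N) (contact force between any of the fingers, the arm and cassettes above 1 N).
It fails at once if the amber jar is lifted or tipped (height (world z) of jar above 0.055 m or angle between jar's own z axis and vertical above 0.3 rad).
It fails at once if the cassette rack is lifted or tipped (height (world z) of cassettes above 0.055 m or angle between cassettes's own z axis and vertical above 0.3 rad).
It fails at once if a bystander is moved by more than 25 mm or tipped over (distance of any of reagent, beaker, slidebox, timer, brush, stain from where it was at the start of the episode above 0.025 m or angle between any of reagent, beaker, stain's own z axis and vertical above 0.4 rad).
It also fails if it takes over 38 s, if anything falls off the work surface, if the arm or the gripper's body presses on something with over 40 N, if the wrist force passes 120 N, or if a joint passes its speed limit or range.

## Working session

There is one attempt and no reset: what is moved stays moved. The work goes in short steps, Python scripts to look and compute and a tool call to move; the robot and the scene stay as the last step left them, time stands still between calls to the robot, and variables do not carry over. Pictures are saved under pics/ and viewed, at most 10 in all, crops included, and the job is handed in when it is done.

Besides the shell and the picture viewer there is one more tool, called after "Emit:" as name([rows], argument=value, ...), one row to a line, values as JSON. servo_tool: Moves the arm, as the interface text tells. Its arguments: {"type":"object","properties":{"increments":{"type":"array"},"grip_force":{"type":"number"}},"required":["increments"]}

```bash
mkdir -p pics; cat > h.py <<'E'
import numpy as np, cv2
from cell import *
def ray(cam,px):
    c=get_calibration(cam);K=np.array(c["mtx"])
    d=np.linalg.inv(K)@[px[0],px[1],1.]; s=d[:2].copy(); u=s.copy()
    for _ in range(20): u=s/(1+c["k1"]*(u@u))
    return np.array(c["eye"]),np.array(c["rotation"])@[u[0],u[1],1.]
def at_z(cam,px,z):
    e,d=ray(cam,px); return e+d*(z-e[2])/d[2]
def proj(cam,p):
    c=get_calibration(cam);q=np.array(c["rotation"]).T@(np.array(p)-c["eye"]);u=q[:2]/q[2]
    u=u*(1+c["k1"]*(u@u));return (np.array(c["mtx"])@[u[0],u[1],1])[:2]
E
python3 - <<'E'
from h import *
np.set_printoptions(precision=3,suppress=True)
z={"dock":0,"lip_left":.032,"lip_right":.032,"jar":.032,"cassettes":.032,"reagent":0,"beaker":0,"slidebox":0,"timer":0,"brush":0,"stain":0}
ims=[]
for cam in("top","scene"):
    im=capture(cam);ims.append(im);cv2.imwrite(f"pics/{cam}0.png",im[:,:,::-1])
    print(cam,get_calibration(cam)["eye"])
    for n in z:
        for r in spot_point(n,cam)[:2]: print(n,np.round(r["at"]),round(r["confidence"],2),at_z(cam,r["at"],z[n]))
s=get_state();print(s["t"],s["position"],s["tool_rot"],s["wrist_force"])
cv2.imwrite("pics/both.png",cv2.resize(np.vstack(ims)[:,:,::-1],None,fx=.78,fy=.78))
E
```

```text
top [0.45  0.027 1.259]Traceback (most recent call last):
  File "<stdin>", line 9, in <module>
  File "h.py", line 9, in at_z
    e,d=ray(cam,px); return e+d*(z-e[2])/d[2]
        ~~~^^^^^^^^
  File "h.py", line 7, in ray
    return np.array(c["eye"]),np.array(c["rotation"])@[u[0],u[1],1.]
                              ~~~~~~~~~~~~~~~~~~~~~~~^~~~~~~~~~~~~~~
ValueError: matmul: Input operand 1 has a mismatch in its core dimension 0, with gufunc signature (n?,k),(k,m?)->(n?,m?) (size 3 is different from 4)
```

Rotation is a quaternion; fixing.

```bash
cat > h.py <<'E'
import numpy as np, cv2
from scipy.spatial.transform import Rotation as Ro
from cell import *
def R(q): return Ro.from_quat(np.roll(q,-1)).as_matrix()   # wxyz
def ray(cam,px):
    c=get_calibration(cam);K=np.array(c["mtx"])
    d=np.linalg.inv(K)@[px[0],px[1],1.]; s=d[:2].copy(); u=s.copy()
    for _ in range(20): u=s/(1+c["k1"]*(u@u))
    return np.array(c["eye"]),R(c["rotation"])@[u[0],u[1],1.]
def at_z(cam,px,z):
    e,d=ray(cam,px); return e+d*(z-e[2])/d[2]
def proj(cam,p):
    c=get_calibration(cam);q=R(c["rotation"]).T@(np.array(p)-c["eye"]);u=q[:2]/q[2]
    u=u*(1+c["k1"]*(u@u));return (np.array(c["mtx"])@[u[0],u[1],1])[:2]
E
python3 - <<'E'
from h import *
np.set_printoptions(precision=3,suppress=True)
z={"dock":0,"lip_left":.032,"lip_right":.032,"jar":.032,"cassettes":.032,"reagent":0,"beaker":0,"slidebox":0,"timer":0,"brush":0,"stain":0}
ims=[]
for cam in("top","scene"):
    im=capture(cam);ims.append(im);cv2.imwrite(f"pics/{cam}0.png",im[:,:,::-1])
    print(cam,get_calibration(cam)["eye"])
    for n in z:
        for r in spot_point(n,cam)[:2]: print(n,np.round(r["at"]),round(r["confidence"],2),at_z(cam,r["at"],z[n]))
s=get_state();print(s["t"],s["position"],s["tool_rot"],s["wrist_force"])
cv2.imwrite("pics/both.png",cv2.resize(np.vstack(ims)[:,:,::-1],None,fx=.78,fy=.78))
E
```

```text
top [0.45  0.027 1.259]
dock [165. 172.] 0.21 [0.613 0.277 0.   ]
lip_left [211. 173.] 0.45 [0.601 0.139 0.032]
lip_left [230. 117.] 0.41 [0.764 0.081 0.032]
lip_right [262. 188.] 0.71 [ 0.555 -0.004  0.032]
jar [271. 132.] 0.77 [ 0.716 -0.036  0.032]
jar [346. 161.] 0.58 [ 0.629 -0.25   0.032]
cassettes [232. 117.] 0.95 [0.762 0.076 0.032]
reagent [318. 172.] 0.9 [ 0.602 -0.172  0.   ]
beaker [172. 141.] 0.96 [0.703 0.256 0.   ]
slidebox [110. 233.] 0.81 [0.436 0.442 0.   ]
timer [166. 172.] 0.59 [0.611 0.273 0.   ]
brush [329. 210.] 0.61 [ 0.49 -0.2   0.  ]
stain [404. 229.] 0.71 [ 0.43  -0.422  0.   ]
scene [1.034 0.484 0.901]
dock [234. 221.] 0.67 [0.63  0.044 0.   ]
lip_left [265. 230.] 0.49 [0.602 0.142 0.032]
lip_right [238. 192.] 0.53 [ 0.561 -0.004  0.032]
jar [168. 167.] 0.95 [ 0.649 -0.237  0.032]
jar [190. 215.] 0.74 [ 0.719 -0.045  0.032]
cassettes [210. 255.] 0.74 [0.764 0.091 0.032]
reagent [194. 179.] 0.6 [ 0.606 -0.164 -0.   ]
beaker [269. 290.] 0.75 [0.713 0.262 0.   ]
slidebox [380. 258.] 0.97 [0.428 0.42  0.   ]
timer [299. 267.] 0.63 [0.609 0.277 0.   ]
brush [214. 156.] 0.87 [ 0.49  -0.194  0.   ]
stain [182. 115.] 0.7 [ 0.434 -0.434  0.   ]
1.3 [0.145 0.556 0.197] [-0.     0.127  0.992 -0.   ] [ 1.256  0.229 -0.67 ]
```

View pics/both.png

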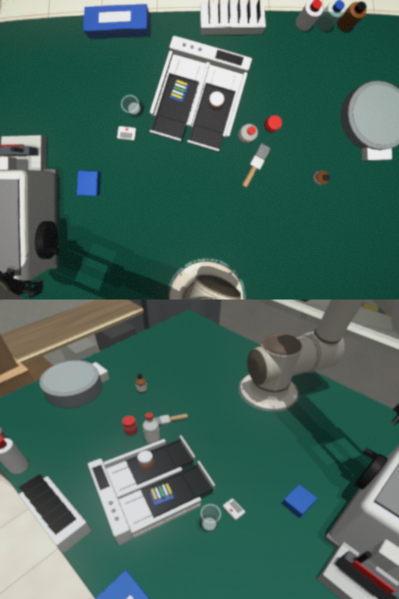

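```bash
python3 - <<'E'
import cv2
im=cv2.imread("pics/top0.png")[40:200,180:380]
cv2.imwrite("pics/crop1.png",cv2.resize(im,None,fx=3.75,fy=3.75,interpolation=cv2.INTER_CUBIC))
E
```

```text
(no output)
```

View pics/crop1.png

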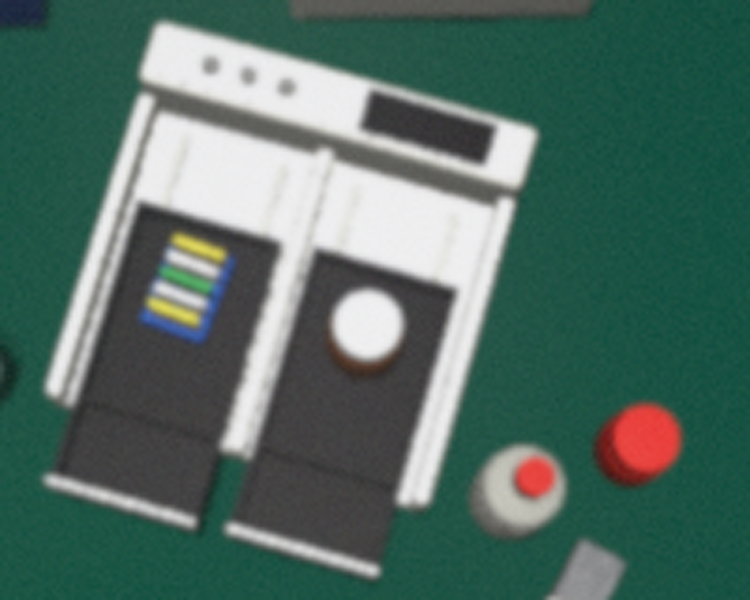

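Crop: jar (white cap, amber side) at crop (366,325) → px (277,126) in the right tray; the other red lidded one at crop (640,440) → px (350,157) is off the plate, so it's the look-alike. The rack is in the left tray at crop (187,283). Lips: left (47,482)-(197,525), right (228,528)-(378,574).

```bash
python3 - <<'E'
from h import *
np.set_printoptions(precision=4,suppress=True)
P={"LL":(47,482,.062),"LR":(197,525,.062),"RL":(228,528,.062),"RR":(378,574,.062),"boxBL":(160,22,.08),"boxBR":(537,132,.08),"wallL":(47,392,.052),"wallR":(432,503,.052),"mid":(238,455,.044)}
W={k:at_z("top",((x+.5)/3.75-.5+180,(y+.5)/3.75-.5+40),z) for k,(x,y,z) in P.items()}
for k in W: print(k,W[k])
from scipy.optimize import least_squares
M={"boxBL":(.3,.15),"boxBR":(.3,-.15),"wallL":(0,.15),"wallR":(0,-.15),"mid":(0,0)}
def T(p,m): c,s=np.cos(p[2]),np.sin(p[2]);return np.array([p[0]+c*m[0]-s*m[1],p[1]+s*m[0]+c*m[1]])
# lips: extension unknown per side
def res(p):
    r=[T(p,M[k])-W[k][:2] for k in M]
    for k,e,y in(("LL",p[3],.128),("LR",p[3],.012),("RL",p[4],-.012),("RR",p[4],-.128)): r.append(T(p,(-e,y))-W[k][:2])
    return np.concatenate(r)
f=least_squares(res,[.6,.05,-.28,.07,.07]);p=f.x
print(p,np.degrees(p[2]));print(f.fun.reshape(-1,2)*1000)
for n,e,y in(("lipL",p[3],.07),("lipR",p[4],-.07)): print(n,T(p,(-e,y)))
s=get_state();print(s["tool_rot"],R(s["tool_rot"]),s["finger_gap"])
for pt in ((*T(p,(-p[3],.07)),.062),(*T(p,(-p[4],-.07)),.062),(*T(p,(0,-.15)),.052),(*T(p,(0,.15)),.052)): print("scene px",proj("scene",pt))
E
```

```text
LL [0.6123 0.1878 0.062 ]
LR [0.578 0.077 0.062]
RL [0.5754 0.0542 0.062 ]
RR [ 0.5392 -0.0557  0.062 ]
boxBL [0.9594 0.099  0.08  ]
boxBR [ 0.8682 -0.1828  0.08  ]
wallL [0.6818 0.1887 0.052 ]
wallR [ 0.5923 -0.098   0.052 ]
mid [0.6323 0.0462 0.044 ]
[ 0.6326  0.0474 -0.3079  0.0614  0.0571] -17.642828559726905
[[ 4.558   0.3715]
 [ 4.7884 -3.7207]
 [-3.7974  1.6392]
 [-5.2139  2.4368]
 [ 0.2865  1.2275]
 [ 0.5487  0.2019]
 [-0.3597  0.3923]
 [-0.8991 -0.9361]
 [ 0.0886 -1.6124]]
lipL [0.5953 0.1327]
lipR [ 0.5569 -0.002 ]
[-0.      0.127   0.9919 -0.0001] [[-0.9677  0.252  -0.    ]
 [ 0.252   0.9677 -0.0001]
 [ 0.     -0.0001 -1.    ]] 0.0856052179247044
scene px [264.3567 220.2502]
scene px [239.9012 185.9478]
scene px [211.4468 176.6749]
scene px [258.8723 254.0724]
```

Fit is consistent to 1–2 mm on the lips: dock yaw −17.6°, left tray out ≈61 mm, right ≈57 mm. Jar is on the right tray, so I push the left tray home first. Travel now at z≈0.2 with fingers shut, aiming at (0.528, 0.154).

Emit:
servo_tool([
  {"fingers": -1, "dp": [-0.47, -0.29, 0], "twist": [0, 0, 0]},
  {"fingers": -1, "dp": [-0.95, -0.58, 0], "twist": [0, 0, 0]},
], grip_force=20)

```text
t: 1.55
position: [0.2227, 0.4758, 0.1976]
tool_rot: [0.0, 0.126, 0.992, 0.0]
wrist_force: [1.3, 0.3, 0.2]
finger_gap: 0.052
gripper_force: 0.0
```

Emit:
servo_tool([
  {"fingers": -1, "dp": [-0.47, -0.29, 0], "twist": [0, 0, 0]},
  {"fingers": -1, "dp": [-0.95, -0.58, 0], "twist": [0, 0, 0]},
])

```text
t: 1.8
position: [0.3005, 0.3949, 0.1976]
tool_rot: [0.0, 0.127, 0.992, 0.0]
wrist_force: [0.4, 1.1, 0.1]
finger_gap: 0.0124
gripper_force: 0.0
```

Emit:
servo_tool([
  {"fingers": -1, "dp": [-0.47, -0.29, 0], "twist": [0, 0, 0]},
  {"fingers": -1, "dp": [-0.95, -0.58, 0], "twist": [0, 0, 0]},
])

```text
t: 2.05
position: [0.3779, 0.3148, 0.1976]
tool_rot: [0.0, 0.127, 0.992, 0.0]
wrist_force: [1.4, 2.1, 0.3]
finger_gap: -0.0003
gripper_force: 0.0
```

Emit:
servo_tool([
  {"fingers": -1, "dp": [-0.47, -0.29, 0], "twist": [0, 0, 0]},
  {"fingers": -1, "dp": [-0.95, -0.58, 0], "twist": [0, 0, 0]},
])

```text
t: 2.3
position: [0.4553, 0.2346, 0.1976]
tool_rot: [0.0, 0.127, 0.992, 0.0]
wrist_force: [0.1, 0.8, 0.1]
finger_gap: -0.0004
gripper_force: 0.0
```

Emit:
servo_tool([
  {"fingers": -1, "dp": [-0.47, -0.29, 0], "twist": [0, 0, 0.008]},
  {"fingers": -1, "dp": [-0.92, -0.58, 0], "twist": [0, 0, 0.0165]},
  {"fingers": -1, "dp": [-0.92, -0.58, 0], "twist": [0, 0, 0.0165]},
  {"fingers": -1, "dp": [-0.92, -0.58, 0], "twist": [0, 0, 0.0165]},
])

```text
t: 2.8
position: [0.5284, 0.1569, 0.1973]
tool_rot: [-0.0, 0.153, 0.988, 0.0]
wrist_force: [0.6, 1.6, -1.4]
finger_gap: -0.0
gripper_force: 0.0
```

TCP is 71 mm in front of the left lip and centred. Descend to z≈0.045, then advance to near contact.

Emit:
servo_tool([
  {"fingers": -1, "dp": [0, 0, 0.4], "twist": [0, 0, 0]},
  {"fingers": -1, "dp": [0, 0, 0.8], "twist": [0, 0, 0]},
  {"fingers": -1, "dp": [0, 0, 1.0], "twist": [0, 0, 0]},
])

```text
t: 3.18
position: [0.527, 0.1579, 0.0956]
tool_rot: [-0.001, 0.152, 0.988, -0.0]
wrist_force: [0.3, 0.2, 0.3]
finger_gap: 0.0002
gripper_force: 0.0
```

Emit:
servo_tool([
  {"fingers": -1, "dp": [0, 0, 0.3], "twist": [0, 0, 0]},
  {"fingers": -1, "dp": [-0.05, 0, 0.52], "twist": [0, 0, 0]},
  {"fingers": -1, "dp": [-0.3, 0, 0.52], "twist": [0, 0, 0]},
  {"fingers": -1, "dp": [-0.45, 0, 0.52], "twist": [0, 0, 0]},
  {"fingers": -1, "dp": [-0.45, 0, 0.52], "twist": [0, 0, 0]},
])

```text
t: 3.8
position: [0.5718, 0.1436, 0.0456]
tool_rot: [0.0, 0.153, 0.988, 0.0]
wrist_force: [-0.2, 0.1, 0.4]
finger_gap: 0.0001
gripper_force: 0.0
```

```bash
python3 - <<'E'
from h import *
im=capture("top");cv2.imwrite("pics/top1.png",im[:,:,::-1])
a=cv2.resize(im[60:200,180:330,::-1],(600,560),interpolation=cv2.INTER_CUBIC)
cv2.imwrite("pics/c2.png",a)
E
```

```text
(no output)
```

View pics/c2.png

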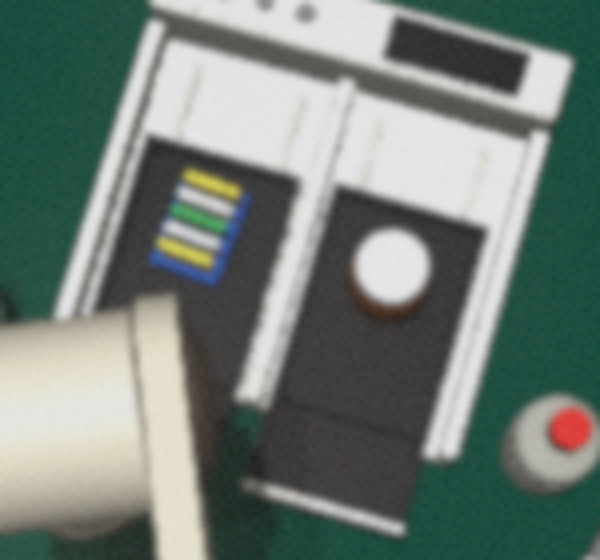

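The arm covers the left lip; both trays still in place, the jar at crop (390,268). Push 66 mm smoothly.

Emit:
servo_tool([
  {"fingers": -1, "dp": [-0.05, 0, 0], "twist": [0, 0, 0]},
  {"fingers": -1, "dp": [-0.1, 0, 0], "twist": [0, 0, 0]},
  {"fingers": -1, "dp": [-0.16, 0, 0], "twist": [0, 0, 0]},
  {"fingers": -1, "dp": [-0.23, 0, 0], "twist": [0, 0, 0]},
  {"fingers": -1, "dp": [-0.3, 0, 0], "twist": [0, 0, 0]},
  {"fingers": -1, "dp": [-0.37, 0, 0], "twist": [0, 0, 0]},
  {"fingers": -1, "dp": [-0.44, 0, 0], "twist": [0, 0, 0]},
  {"fingers": -1, "dp": [-0.51, 0, 0], "twist": [0, 0, 0]},
  {"fingers": -1, "dp": [-0.57, 0, 0], "twist": [0, 0, 0]},
  {"fingers": -1, "dp": [-0.62, 0, 0], "twist": [0, 0, 0]},
  {"fingers": -1, "dp": [-0.66, 0, 0], "twist": [0, 0, 0]},
])

```text
t: 5.22
position: [0.6347, 0.1232, 0.0454]
tool_rot: [-0.0, 0.153, 0.988, -0.0]
wrist_force: [-0.0, 0.6, -0.3]
finger_gap: -0.0002
gripper_force: 0.0
```

Emit:
servo_tool([
  {"fingers": -1, "dp": [-0.02, 0, 0], "twist": [0, 0, 0]},
  {"fingers": -1, "dp": [-0.04, 0, 0], "twist": [0, 0, 0]},
])

```text
t: 5.48
position: [0.6383, 0.1221, 0.0454]
tool_rot: [-0.0, 0.153, 0.988, -0.0]
wrist_force: [0.0, -0.0, 0.4]
finger_gap: -0.0001
gripper_force: 0.0
```

Emit:
servo_tool([
  {"fingers": -1, "dp": [-0.02, 0, 0], "twist": [0, 0, 0]},
  {"fingers": -1, "dp": [-0.04, 0, 0], "twist": [0, 0, 0]},
])

```text
t: 5.72
position: [0.6421, 0.1209, 0.0454]
tool_rot: [0.0, 0.153, 0.988, -0.0]
wrist_force: [-0.6, -0.2, -0.3]
finger_gap: 0.0002
gripper_force: 0.0
```

```bash
python3 - <<'E'
from h import *
im=capture("scene");print(get_state()["wrist_force"])
a=cv2.resize(im[150:310,120:320,::-1],(750,600),interpolation=cv2.INTER_CUBIC)
cv2.imwrite("pics/c3.png",a)
E
```

```text
[ 0.70957404 -0.80610169 -0.06812839]
```

View pics/c3.png

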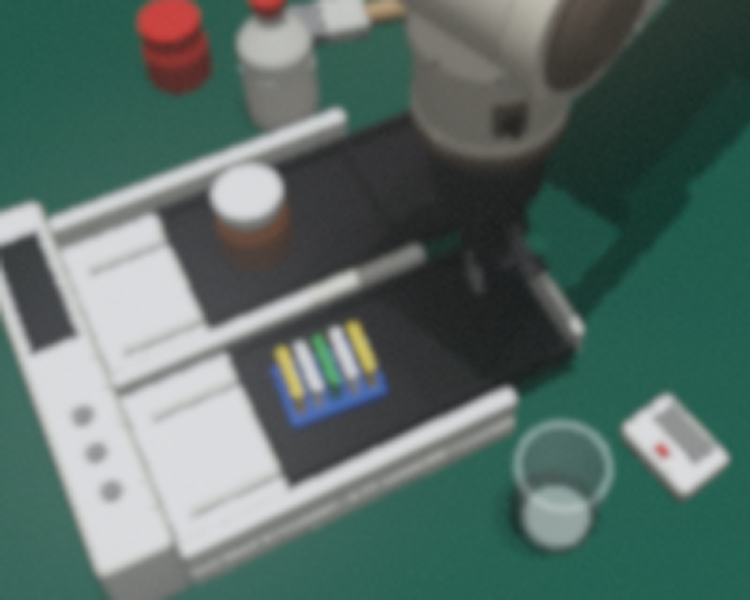

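```bash
python3 - <<'E'
from h import *
np.set_printoptions(precision=1,suppress=True)
p=(0.6326,0.0474,-0.3079)
def T(m): c,s=np.cos(p[2]),np.sin(p[2]);return np.array([p[0]+c*m[0]-s*m[1],p[1]+s*m[0]+c*m[1],m[2]])
crop=lambda P:(proj("scene",P)-[120,150])*3.75
for e in(0,.03,.061): print(e,crop(T((-e,.128,.062))),crop(T((-e,.012,.062))))
s=get_state();print("tcp",crop(s["position"]),s["position"]);q=np.array(s["position"]);print("tcp+60",crop(q+[0,0,.06]))
print("wallL",crop(T((0,.15,.052))), "mid",crop(T((0,0,.044))),"floor stop tip",crop(T((-.013,.07,.045))))
a=cv2.imread("pics/scene0.png");b=capture("scene")[:,:,::-1]
A=np.hstack([cv2.resize(i[180:280,180:300],(400,333),interpolation=cv2.INTER_CUBIC) for i in(a,b)]);cv2.imwrite("pics/c4.png",A)
E
```

```text
0 [506.  358.6] [431.7 237.7]
0.03 [543.2 341.3] [467.2 222.6]
0.061 [580.9 323.8] [503.3 207.2]
tcp [485.  304.3] [0.6 0.1 0. ]
tcp+60 [486.3 258.7]
wallL [520.7 390.3] mid [425.  239.7] floor stop tip [483.2 301.6]
```

View pics/c4.png

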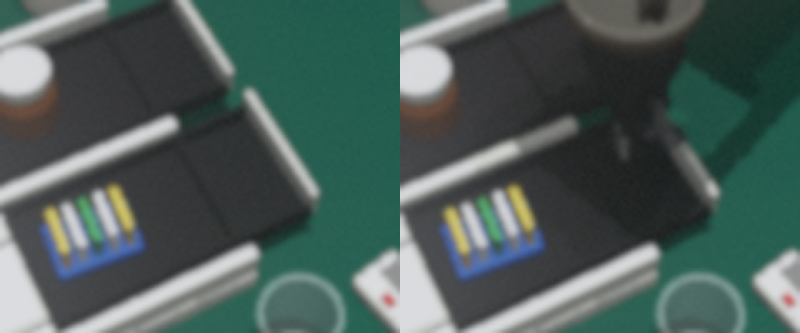

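The picture shows the left tray unmoved and the fingertips over its bay behind the lip: the closed fingers passed over the lip. Fingertips seem to end higher than reported; checking the tool geometry.

```bash
python3 - <<'E'
from h import *
import cell
print(hold_point_z() if callable(hold_point_z) else hold_point_z)
s=get_state();print({k:np.round(v,3).tolist() for k,v in s.items()})
c=get_calibration("wrist");print(c["eye"],R(c["rotation"])[:,2],c["mtx"][0][0])
im=capture("wrist")[:,:,::-1];b=capture("scene")[:,:,::-1]
g=cv2.convertScaleAbs(cv2.resize(b[195:255,220:300],(512,384),interpolation=cv2.INTER_CUBIC),alpha=2.2)
cv2.imwrite("pics/c5.png",cv2.resize(np.hstack([im,g]),(800,300)))
E
```

```text
0.0187
{'t': 5.825, 'q': [0.068, 0.399, 1.437, -0.0, 1.306, -1.196], 'qd': [0.003, -0.004, 0.006, 0.0, 0.001, -0.001], 'tau': [-0.062, -89.669, -53.36, -0.004, 0.009, -0.028], 'position': [0.642, 0.121, 0.045], 'tool_rot': [-0.0, 0.153, 0.988, -0.0], 'wrist_force': [1.121, -0.166, 0.382], 'torque': [-0.035, 0.015, -0.036], 'gripper_force': 0.0, 'finger_gap': -0.0}
[0.56939213 0.14454916 0.22220808] [ 0.28527035 -0.08988751 -0.95422275] 319.448712833706
```

View pics/c5.png

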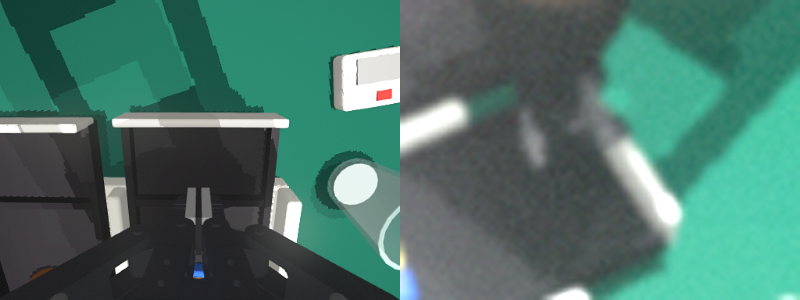

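```bash
python3 - <<'E'
from h import *
np.set_printoptions(precision=3,suppress=True)
s=get_state();q=np.array(s["position"])
for dz in(0,.01,.02,.03,.04): print(dz,proj("wrist",q+[0,0,dz])/1.28, [(np.round(proj("wrist",q+[a*.953,-a*.303,dz])/1.28)).tolist() for a in(-.011,.011)])
for n in("lip_left","lip_right"):
    for r in spot_point(n,"wrist")[:2]: print(n,np.array(r["at"])/1.28,r["confidence"],at_z("wrist",r["at"],.032))
for x,y in((113,123),(288,123),(115,116),(287,115)): print(at_z("wrist",(x*1.28,y*1.28),.062))
E
```

```text
0 [197.335 179.006] [[197.0, 166.0], [197.0, 192.0]]
0.01 [197.295 184.474] [[197.0, 170.0], [197.0, 198.0]]
0.02 [197.25  190.541] [[197.0, 176.0], [197.0, 205.0]]
0.03 [197.2   197.312] [[197.0, 182.0], [197.0, 212.0]]
0.04 [197.144 204.915] [[197.0, 189.0], [197.0, 220.0]]
lip_left [201.875 114.766] 0.89 [0.598 0.139 0.032]
lip_right [ 20.625 120.703] 0.77 [0.559 0.002 0.032]
[0.581 0.083 0.062]
[0.615 0.191 0.062]
[0.577 0.086 0.062]
[0.61  0.192 0.062]
```

Lip position is confirmed (0.597,0.138), but the fingers visibly end about 20 mm above the reported TCP (z≈0.065 > lip top 0.062), so they slid over the lip without contact. I'll go back over the lip and come in 23 mm lower.

Emit:
servo_tool([
  {"fingers": -1, "dp": [0, 0, -0.25], "twist": [0, 0, 0]},
  {"fingers": -1, "dp": [0, 0, -0.4], "twist": [0, 0, 0]},
  {"fingers": -1, "dp": [0.3, 0, -0.4], "twist": [0, 0, 0]},
  {"fingers": -1, "dp": [0.7, 0, -0.4], "twist": [0, 0, 0]},
  {"fingers": -1, "dp": [0.95, 0, -0.4], "twist": [0, 0, 0]},
  {"fingers": -1, "dp": [0.95, 0, -0.1], "twist": [0, 0, 0]},
  {"fingers": -1, "dp": [0.95, 0, 0.1], "twist": [0, 0, 0]},
  {"fingers": -1, "dp": [0.95, 0, 0.2], "twist": [0, 0, 0]},
  {"fingers": -1, "dp": [0.95, 0, 0.23], "twist": [0, 0, 0]},
  {"fingers": -1, "dp": [0.95, 0, 0.23], "twist": [0, 0, 0]},
])

```text
t: 7.28
position: [0.5518, 0.1495, 0.0229]
tool_rot: [0.0, 0.153, 0.988, 0.0]
wrist_force: [0.9, -1.1, 0.9]
finger_gap: -0.0002
gripper_force: 0.0
```

Emit:
servo_tool([
  {"fingers": -1, "dp": [-0.1, 0, 0], "twist": [0, 0, 0]},
  {"fingers": -1, "dp": [-0.2, 0, 0], "twist": [0, 0, 0]},
  {"fingers": -1, "dp": [-0.27, 0, 0], "twist": [0, 0, 0]},
  {"fingers": -1, "dp": [-0.34, 0, 0], "twist": [0, 0, 0]},
  {"fingers": -1, "dp": [-0.41, 0, 0], "twist": [0, 0, 0]},
])

```text
t: 7.9
position: [0.5907, 0.137, 0.0223]
tool_rot: [-0.0, 0.153, 0.988, -0.0]
wrist_force: [-1.9, 0.5, -0.2]
finger_gap: 0.0003
gripper_force: 1.1
```

```bash
python3 - <<'E'
from h import *
im=capture("wrist")[:,:,::-1];b=capture("scene")[:,:,::-1]
g=cv2.convertScaleAbs(cv2.resize(b[180:270,190:310],(512,384),interpolation=cv2.INTER_CUBIC),alpha=1.6)
cv2.imwrite("pics/c6.png",cv2.resize(np.hstack([im,g]),(800,300)))
for n in("lip_left","lip_right"):
    for r in spot_point(n,"wrist")[:1]: print(n,np.array(r["at"])/1.28,r["confidence"],at_z("wrist",r["at"],.032))
E
```

```text
lip_right [ 15.3125  196.09375] 0.56 [0.55857638 0.00182289 0.032     ]
```

View pics/c6.png

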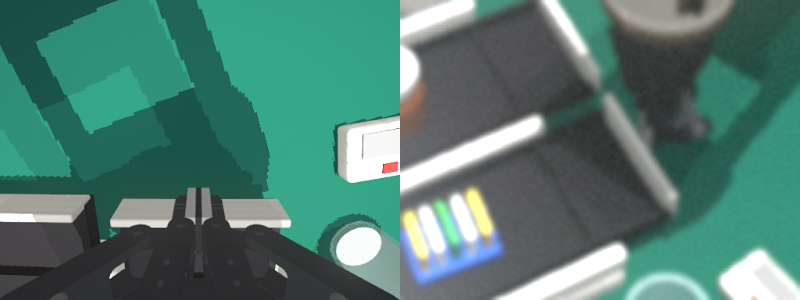

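Fingers now stand in front of the left lip and press it (≈2 N, lip at left half (200,212), finger right half (650,130)). Push on.

Emit:
servo_tool([
  {"fingers": -1, "dp": [-0.05, 0, 0], "twist": [0, 0, 0]},
  {"fingers": -1, "dp": [-0.11, 0, 0], "twist": [0, 0, 0]},
  {"fingers": -1, "dp": [-0.17, 0, 0], "twist": [0, 0, 0]},
  {"fingers": -1, "dp": [-0.23, 0, 0], "twist": [0, 0, 0]},
  {"fingers": -1, "dp": [-0.29, 0, 0], "twist": [0, 0, 0]},
  {"fingers": -1, "dp": [-0.35, 0, 0], "twist": [0, 0, 0]},
  {"fingers": -1, "dp": [-0.4, 0, 0], "twist": [0, 0, 0]},
  {"fingers": -1, "dp": [-0.44, 0, 0], "twist": [0, 0, 0]},
  {"fingers": -1, "dp": [-0.47, 0, 0], "twist": [0, 0, 0]},
])

```text
t: 9.22
position: [0.6356, 0.1228, 0.0223]
tool_rot: [-0.0, 0.153, 0.988, -0.0]
wrist_force: [-1.7, -1.0, -1.4]
finger_gap: 0.0002
gripper_force: 0.9
```

Emit:
servo_tool([
  {"fingers": -1, "dp": [-0.02, 0, 0], "twist": [0, 0, 0]},
  {"fingers": -1, "dp": [-0.04, 0, 0], "twist": [0, 0, 0]},
])

```text
t: 9.48
position: [0.6392, 0.1217, 0.0224]
tool_rot: [-0.0, 0.153, 0.988, -0.0]
wrist_force: [-1.5, -0.3, -0.5]
finger_gap: 0.0001
gripper_force: 0.8
```

Emit:
servo_tool([
  {"fingers": -1, "dp": [-0.01, 0, 0], "twist": [0, 0, 0]},
  {"fingers": -1, "dp": [-0.02, 0, 0], "twist": [0, 0, 0]},
])

```text
t: 9.72
position: [0.6402, 0.1215, 0.0223]
tool_rot: [-0.001, 0.153, 0.988, -0.0]
wrist_force: [-14.2, 1.9, 4.9]
finger_gap: 0.0001
gripper_force: 7.0
```

Home stop met (14 N). Back off, lift, shift 143 mm right and go down into the jar tray's bay.

Emit:
servo_tool([
  {"fingers": -1, "dp": [0.07, 0, 0], "twist": [0, 0, 0]},
  {"fingers": -1, "dp": [0.1, 0, -0.3], "twist": [0, 0, 0]},
  {"fingers": -1, "dp": [0.07, 0, -0.7], "twist": [0, 0, 0]},
  {"fingers": -1, "dp": [0.07, -0.4, -0.7], "twist": [0, 0, 0]},
  {"fingers": -1, "dp": [0.07, -0.8, -0.7], "twist": [0, 0, 0]},
  {"fingers": -1, "dp": [0.07, -1.0, -0.7], "twist": [0, 0, 0]},
])

```text
t: 10.48
position: [0.6039, 0.0266, 0.0927]
tool_rot: [0.0, 0.153, 0.988, -0.0]
wrist_force: [0.9, 0.8, 0.4]
finger_gap: 0.0002
gripper_force: 0.0
```

Emit:
servo_tool([
  {"fingers": -1, "dp": [0, -0.3, 0], "twist": [0, 0, 0]},
  {"fingers": -1, "dp": [0, -0.43, 0], "twist": [0, 0, 0]},
  {"fingers": -1, "dp": [0, -0.43, 0.2], "twist": [0, 0, 0]},
  {"fingers": -1, "dp": [0, -0.43, 0.2], "twist": [0, 0, 0]},
])

```text
t: 10.98
position: [0.5907, -0.0126, 0.0713]
tool_rot: [-0.001, 0.153, 0.988, 0.0]
wrist_force: [0.1, 0.4, -0.1]
finger_gap: -0.0003
gripper_force: 0.0
```

```bash
python3 - <<'E'
from h import *
im=capture("wrist")[:,:,::-1];b=capture("scene")[:,:,::-1]
g=cv2.convertScaleAbs(cv2.resize(b[170:275,165:305],(512,384),interpolation=cv2.INTER_CUBIC),alpha=1.6)
cv2.imwrite("pics/c7.png",cv2.resize(np.hstack([im,g]),(800,300)))
for n in("lip_left","lip_right"):
    for r in spot_point(n,"wrist")[:2]: print(n,np.array(r["at"])/1.28,r["confidence"],at_z("wrist",r["at"],.032))
p=(0.6326,0.0474);d=np.array(get_state()["position"])[:2]-p
print("tcp dock",d@[.953,-.303],d@[.303,.953])
E
```

```text
lip_left [347.8125   180.390625] 0.63 [0.65428624 0.11963179 0.032     ]
lip_right [203.984375 124.765625] 0.74 [0.56092106 0.00316586 0.032     ]
tcp dock -0.020756321365918443 -0.06966116043281248
```

View pics/c7.png

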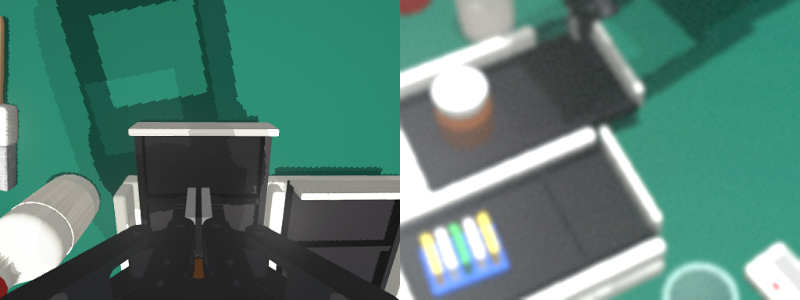

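Left tray is flush home (lip at right half (630,180)), rack and jar upright; the fingers are centred over the right bay behind its lip (left half (200,190) vs. lip (204,130)). Lower 46 mm and hook.

Emit:
servo_tool([
  {"fingers": -1, "dp": [0, 0, 0.2], "twist": [0, 0, 0]},
  {"fingers": -1, "dp": [0, 0, 0.35], "twist": [0, 0, 0]},
  {"fingers": -1, "dp": [0, 0, 0.43], "twist": [0, 0, 0]},
  {"fingers": -1, "dp": [0, 0, 0.46], "twist": [0, 0, 0]},
  {"fingers": -1, "dp": [0, 0, 0.46], "twist": [0, 0, 0]},
])

```text
t: 11.8
position: [0.5914, -0.0131, 0.0266]
tool_rot: [0.0, 0.153, 0.988, -0.0]
wrist_force: [-0.1, -0.3, -0.1]
finger_gap: -0.0001
gripper_force: 0.0
```

Emit:
servo_tool([
  {"fingers": -1, "dp": [0.06, 0, 0], "twist": [0, 0, 0]},
  {"fingers": -1, "dp": [0.12, 0, 0], "twist": [0, 0, 0]},
  {"fingers": -1, "dp": [0.17, 0, 0], "twist": [0, 0, 0]},
  {"fingers": -1, "dp": [0.22, 0, 0], "twist": [0, 0, 0]},
  {"fingers": -1, "dp": [0.27, 0, 0], "twist": [0, 0, 0]},
  {"fingers": -1, "dp": [0.32, 0, 0], "twist": [0, 0, 0]},
])

```text
t: 12.55
position: [0.5606, -0.0033, 0.0265]
tool_rot: [0.0, 0.153, 0.988, -0.0]
wrist_force: [1.6, 0.3, 0.6]
finger_gap: -0.0
gripper_force: 0.9
```

Hooked. Draw on about 68 mm, then creep to the stop.

Emit:
servo_tool([
  {"fingers": -1, "dp": [0.05, 0, 0], "twist": [0, 0, 0]},
  {"fingers": -1, "dp": [0.1, 0, 0], "twist": [0, 0, 0]},
  {"fingers": -1, "dp": [0.15, 0, 0], "twist": [0, 0, 0]},
  {"fingers": -1, "dp": [0.2, 0, 0], "twist": [0, 0, 0]},
  {"fingers": -1, "dp": [0.25, 0, 0], "twist": [0, 0, 0]},
  {"fingers": -1, "dp": [0.3, 0, 0], "twist": [0, 0, 0]},
  {"fingers": -1, "dp": [0.35, 0, 0], "twist": [0, 0, 0]},
  {"fingers": -1, "dp": [0.4, 0, 0], "twist": [0, 0, 0]},
  {"fingers": -1, "dp": [0.45, 0, 0], "twist": [0, 0, 0]},
  {"fingers": -1, "dp": [0.5, 0, 0], "twist": [0, 0, 0]},
  {"fingers": -1, "dp": [0.55, 0, 0], "twist": [0, 0, 0]},
  {"fingers": -1, "dp": [0.6, 0, 0], "twist": [0, 0, 0]},
  {"fingers": -1, "dp": [0.64, 0, 0], "twist": [0, 0, 0]},
  {"fingers": -1, "dp": [0.67, 0, 0], "twist": [0, 0, 0]},
])

```text
t: 14.3
position: [0.4966, 0.0169, 0.0264]
tool_rot: [-0.0, 0.153, 0.988, -0.0]
wrist_force: [1.7, 1.7, 2.3]
finger_gap: -0.0001
gripper_force: 1.3
```

Emit:
servo_tool([
  {"fingers": -1, "dp": [0.02, 0, 0], "twist": [0, 0, 0]},
  {"fingers": -1, "dp": [0.04, 0, 0], "twist": [0, 0, 0]},
])

```text
t: 14.55
position: [0.493, 0.0181, 0.0264]
tool_rot: [0.0, 0.153, 0.988, -0.0]
wrist_force: [2.9, 1.2, 1.7]
finger_gap: -0.0001
gripper_force: 1.3
```

Emit:
servo_tool([
  {"fingers": -1, "dp": [0.02, 0, 0], "twist": [0, 0, 0]},
  {"fingers": -1, "dp": [0.04, 0, 0], "twist": [0, 0, 0]},
])

```text
t: 14.8
position: [0.4892, 0.0193, 0.0264]
tool_rot: [-0.0, 0.153, 0.988, -0.0]
wrist_force: [2.1, 2.4, 2.8]
finger_gap: -0.0001
gripper_force: 1.3
```

Emit:
servo_tool([
  {"fingers": -1, "dp": [0.015, 0, 0], "twist": [0, 0, 0]},
  {"fingers": -1, "dp": [0.03, 0, 0], "twist": [0, 0, 0]},
])

```text
t: 15.05
position: [0.4873, 0.0199, 0.0268]
tool_rot: [0.001, 0.153, 0.988, -0.0]
wrist_force: [10.8, -2.3, 1.3]
finger_gap: -0.0001
gripper_force: 4.5
```

Stop met (≈11 N). Hold briefly, back off 15 mm inside the bay, lift clear, and check.

Emit:
servo_tool([
  {"fingers": -1, "dp": [0, 0, 0], "twist": [0, 0, 0]},
  {"fingers": -1, "dp": [0, 0, 0], "twist": [0, 0, 0]},
  {"fingers": -1, "dp": [-0.06, 0, 0], "twist": [0, 0, 0]},
  {"fingers": -1, "dp": [-0.15, 0, 0], "twist": [0, 0, 0]},
  {"fingers": -1, "dp": [-0.15, 0, -0.2], "twist": [0, 0, 0]},
  {"fingers": -1, "dp": [-0.15, 0, -0.6], "twist": [0, 0, 0]},
  {"fingers": -1, "dp": [-0.15, 0, -1.0], "twist": [0, 0, 0]},
  {"fingers": -1, "dp": [0.3, 0, -1.0], "twist": [0, 0, 0]},
  {"fingers": -1, "dp": [0.8, 0, -1.0], "twist": [0, 0, 0]},
  {"fingers": -1, "dp": [1.0, 0, -1.0], "twist": [0, 0, 0]},
  {"fingers": -1, "dp": [1.0, 0, -1.0], "twist": [0, 0, 0]},
])

```text
t: 16.42
position: [0.3907, 0.0505, 0.1267]
tool_rot: [0.0, 0.152, 0.988, -0.0]
wrist_force: [0.9, -1.1, 0.2]
finger_gap: -0.0004
gripper_force: 0.0
```

```bash
python3 - <<'E'
from h import *
np.set_printoptions(precision=4,suppress=True)
p=np.array((0.6326,0.0474,0))
b=capture("scene")[:,:,::-1];t=capture("top")[:,:,::-1]
for cam in("scene","top"):
    for n in("lip_left","lip_right","jar","cassettes"):
        for r in spot_point(n,cam)[:1]:
            d=(at_z(cam,r["at"],.032)-p);print(cam,n,round(r["confidence"],2),d@[.953,-.303,0],d@[.303,.953,0])
g=np.hstack([cv2.resize(b[150:300,130:330],(400,300),interpolation=cv2.INTER_CUBIC),cv2.resize(t[50:200,180:380],(400,300),interpolation=cv2.INTER_CUBIC)])
cv2.imwrite("pics/c8.png",g);print(get_state()["t"])
E
```

```text
scene lip_left 0.56 -0.005699621972019881 0.078523607583814
scene lip_right 0.66 -0.2774669928889086 0.30685789897437227
scene jar 0.91 0.019963670823386428 -0.06359338282123045
scene cassettes 0.67 0.172985496048903 0.08604449842637613
top lip_left 0.52 0.0015426541905150001 0.07683651314340628
top lip_right 0.56 -0.14872059109349436 -0.06838788286401014
top jar 0.84 0.014591521582523442 -0.057300665012877255
top cassettes 0.59 0.1699079517501191 0.07093677774670014
16.925
```

View pics/c8.png

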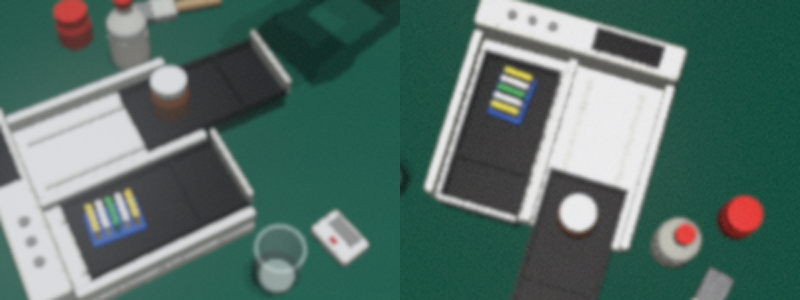

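The left tray with the rack is flush home (lip at x≈0, within a few mm). The right tray is out at its stop (lip at x≈−0.14) with the jar upright. The robot is clear of both trays, so I'm handing in.

```bash
python3 -c "
from cell import *
print(job_done())"
```

```text
the job is handed in; nothing more can be done
None
```

I pushed the rack's tray (left) home, then drew the jar's tray (right) out by its lip to the stop. The jar and rack were upright in the last pictures and the arm was clear; I handed the job in at about 17 s, but it returned no verdict.

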